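# Park the saucepan and click its vent cap home

## Task

Slide the saucepan sideways along the hotplate, without lifting or tipping it, from the orange double ring until it stands inside the green ring. Then pick up the blue vent cap, press it straight down onto the stud in the middle of the saucepan's lid until it clicks, and keep pressing after the click: finish with the gripper still on the cap, pressing it firmly down (about 10 N) against the lid. Leave the other things on the worktop where they stand.

Things in the scene. Friction and masses are not known exactly. Their poses are not given: they have to be found in the camera images.
- hotplate: fixed black glass hotplate, 200 x 430 x 22 mm (its x, y, z); origin at the centre of its underside; its top is 22 mm above the worktop. Its two marked places lie 210 mm apart along its y axis; the printed rings are flat. Beyond x = 0.6 m a wall shelf and a microwave overhang the worktop at about 0.39 m height: cross with the arm near the front edge (x about 0.42).
- rest_mark: green single ring printed on the hotplate, outer diameter 182 mm, inner 168 mm; origin at its centre on the glass. The saucepan must end here. It may be the left or the right place.
- heat_mark: orange double ring printed on the hotplate, outer diameter 182 mm; origin at its centre on the glass. The saucepan starts here.
- saucepan: loose steel saucepan with its lid fixed on, 0.4 to 0.8 kg, base diameter 130 mm, widest (rim) 136 mm at 65 mm height; origin at the centre of its underside, z up. A straight black handle points along its own +y: 20 mm wide, 16 mm high, from 88 to 188 mm from the centre, its middle 52 mm above the underside. It slides on the glass.
- handle_grip (a point): middle of the saucepan's handle, 145 mm from the pan's centre along the pan's +y, 52 mm above its underside; grasp it here from above across the 20 mm width (along the pan's x).
- stud_seat (a point): centre of the flat dark round seat (diameter 50 mm) in the middle of the lid, 82 mm above the pan's underside, z up; the stud stands up from it. A cap fully home has its underside on this seat.
- stud_tip (a point): tip of the snap stud, 15 mm above the seat: a steel pin 10 mm in diameter with a tapered tip and four sprung brass balls round it, 22 mm over the balls, their centres 9.6 mm above the seat. Laid on it, the cap stops on the balls with its underside about 11 mm above the seat; pressed with about 8 to 15 N it gives way and snaps past them at about 6 mm, then meets the seat, hard, at 0 mm.
- snap_cap: loose blue vent cap, 40 g, 45 mm high, standing open side down on the worktop; origin at the centre of its underside, z up. Below, a hollow round skirt 40 mm wide and 21 mm high, with a white rounded lip (18 mm clear) just inside its mouth that must pass the stud's balls; above it a knob 25 mm wide. It fits any way round.
- cap_knob (a point): middle of the cap's knob, 33 mm above the cap's underside; the knob, 25 mm wide, reaches from 21 to 45 mm. Grip it from above: the fingertips then stand just above the flat shoulder round the knob (21 mm above the underside) and can press on it.
- pepper_mill: bystander: glass mill with a grey top, 44 mm wide, 90 mm high; origin at the centre of its underside; leave alone
- spice_jar: bystander: spice jar with a red cap, 45 mm wide, 106 mm high; origin at the centre of its underside; leave alone
- food_tin: bystander: round food tin, 58 mm wide, 72 mm high; origin at the centre of its underside; leave alone
- egg_timer: bystander: white wind-up kitchen timer, 65 mm wide, 50 mm high; origin at the centre of its underside; leave alone
- sardine_tin: bystander: flat oblong tin, 63 x 105 x 24 mm; origin at the centre of its underside; leave alone

How it is judged:
On the way, in this order (a step that is already met when the one before it is completed fails the run):
1. the saucepan has been slid to the green ring and stands there at rest, within 20 mm of its centre (horizontal distance between saucepan and rest_mark below 0.02 m and z of saucepan in the frame of rest_mark between -0.004 and 0.006 m and angle between saucepan's own z axis and vertical below 0.06 rad and linear speed of saucepan below 0.02 m/s), for 0.2 s.
2. the cap has snapped down on the stud (horizontal distance between snap_cap and stud_seat below 0.004 m and z of snap_cap in the frame of stud_seat between -0.004 and 0.003 m and angle between the z axis of snap_cap and the z axis of saucepan, either way round below 0.1 rad and angle between snap_cap's own z axis and vertical below 0.3 rad and horizontal distance between saucepan and rest_mark below 0.02 m and z of saucepan in the frame of rest_mark between -0.004 and 0.006 m and angle between saucepan's own z axis and vertical below 0.06 rad), for 0.1 s.
At the end, for the whole second after the job is handed in: The saucepan stands upright on the glass within 20 mm of the centre of the green ring; the cap is snapped home on its stud (underside within 3 mm of the seat, within 4 mm of its centre, straight), and the gripper is still touching it and pressing it onto the pan with more than 5 N (all of step 2 and contact force between snap_cap and saucepan above 5 N and contact force between the fingers and snap_cap above 3 N); the arm keeps its last pose, push and grip.
It fails at once if the saucepan is lifted off the glass or tipped (z of saucepan in the frame of hotplate above 0.028 m or angle between saucepan's own z axis and vertical above 0.15 rad).
It fails at once if another thing on the worktop is moved more than 40 mm (distance of any of pepper_mill, spice_jar, food_tin, egg_timer, sardine_tin from where it was at the start of the episode above 0.04 m).
It also fails if it takes over 70 s, if anything falls off the work surface, if the arm or the gripper's body presses on something with over 40 N, if the wrist force passes 120 N, or if a joint passes its speed limit or range.

## Robot

A 7-joint arm with a two-finger parallel gripper is mounted at the origin on a cart in front of the work surface, level with it; the furniture and walls round the work are solid. World frame = base frame: x ahead of the robot, y to its left, z up, the work surface at z = 0. Lengths are in m, angles in rad, forces in N, time in s.
With the tool pointing down it reaches from about 0.425 to 0.8 m from the base axis. Payload 8.3 kg.
Tool frame: the origin (TCP) lies midway between the tips of the shut fingers; the grasp point (between the pads) lies 19 mm behind it; z points along the fingers, y is the line along which they close (so a half turn about z gives the same grasp; the last joint's range is limited). The gripper opens to 85 mm and grips with 20 to 120 N. Pads are 22 mm wide; open, the fingers measure 114 mm over their backs; the gripper's body (76 mm by 85 mm) begins 54 mm behind the grasp point. The pads swing forward as they close: fully open they stand 13 mm farther back than shut.
Start: joints at [-1.308, 0.383, 0.016, 1.37, -0.006, 1.388, -0.046], TCP at [0.2, 0.592, 0.231] pointing down, gripper open.
Joint ranges: [-2.95, 2.95], [-0.25, 2.06], [-1.52, 1.56], [0.18, 2.33], [-1.44, 4.58], [0.02, 2.06], [-3.01, 3.01]. Speed limits (rad/s): [2.39, 2.39, 3.01, 3.01, 3.14, 3.14, 3.14].

## Interface

Orientations are given as a unit quaternion [w, x, y, z].
In Python, from cell import arm, get_image gives the robot as it stands.
- The arm moves only by the shell command python3 -m creep 'ROWS' [FORCE]. ROWS is JSON, a list that holds one entry, the list of rows, each a list of 7 numbers: the opening, from -1 (shut) to 1 (fully open), then the shift along the world's x, y, z scaled (see below), then the turn, a rotation vector about the world's x, y, z scaled (see below). A call has 1 to 20 rows; each row is the pose to reach, as a shift and turn from the pose commanded when the call began; what a row does not reach only later rows make up. The controller multiplies each number of a shift by 0.4 m and each number of a turn by pi/2 rad. A row lasts 1/10 s, in which the tool goes at most 50 mm and 8.59 degrees, less where a joint would pass 70% of its speed; a pose out of reach is approached as far as the arm can. A call with a number of a shift or a turn outside -1 to 1 is refused whole. A call with a gripper value outside its range is refused whole. The fingers move at their own pace and stop on an object; FORCE is the grip in N (left out, the last holds). Time passes only in rows, so rows that repeat a pose let the fingers close. It gives the time, the measured TCP pose, the force, the opening and the grip force at its end, in the units of the state.
- arm.get_state(): the state, without advancing time (a new reading comes with each control period).
- get_image(name): name is "scene" or "top" or "wrist"; returns a dict with "frame" (480x640x3 uint8, red, green, blue), "mtx" (3x3 intrinsics, pixels), "eye" and "orientation" of the camera in the world; the wrist camera has in their place "hand_eye" (4x4, takes a point from camera to tool coordinates, whose origin is the TCP and whose axes are the flange's). Camera axes: x right, y down, z forward; pixel columns grow to the right and rows downward; lengths in m; the calibration is good to about 2 mm. A picture is of the moment at which its call begins: read the wrist's pose just before it. There is no depth.
- arm.finish_job(): hands the job in; it is judged then, once.
The state is a dict: "t": time; "qpos": joint angles; "joint_vel": joint speeds; "effort": joint torques, N m; "tcp_pos": TCP position; "eef_rot": TCP orientation; "contact_force": force on the tool from outside, world axes, zero at the start; "ft_torque": the same for the moment, N m; "grip_width": opening from 0.0 (shut) to 1.0 (fully open); "finger_force": force on a finger pad.
Only numpy, scipy, OpenCV 4.12 (cv2) and the standard library are available. Lean on these libraries where they do the work, as an engineer would, in place of code of your own. Each camera call takes 0.05 s, during which the arm holds its last target. There are 200 camera calls.

## Working session

There is one attempt and no reset: what is moved stays moved. The work goes in short steps, Python scripts to look and compute and a shell command to move; the robot and the scene stay as the last step left them, time stands still between calls to the robot, and variables do not carry over. Pictures are saved under pics/ and viewed, at most 10 in all, crops included, and the job is handed in when it is done.

```bash
mkdir -p pics; ls
python3 - <<'E'
from cell import arm,get_image
import cv2,pickle
d={}
for n in("top","scene"):
    im=get_image(n);d[n]=im
    cv2.imwrite(f"pics/{n}0.png",im["frame"][:,:,::-1]);print(n,im["mtx"],im["eye"],im["orientation"])
pickle.dump(d,open("im0.pkl","wb"))
s=arm.get_state();print({k:s[k] for k in("t","tcp_pos","eef_rot","contact_force","grip_width")})
E
```

```text
pics
top [[455.60356999   0.         320.85602319]
 [  0.         455.60356999 236.3960334 ]
 [  0.           0.           1.        ]] [0.33294355 0.06270736 1.31982114] [-0.05707293  0.71172478 -0.69643595  0.07188529]
scene [[506.84290021   0.         314.29041896]
 [  0.         506.84290021 241.46806676]
 [  0.           0.           1.        ]] [ 0.12570406 -0.8099872   0.98719795] [-0.38908801  0.88932916 -0.22391365  0.08698764]
{'t': 0.1, 'tcp_pos': array([0.19987762, 0.59170211, 0.23037138]), 'eef_rot': array([-1.14132007e-04,  1.62157992e-01,  9.86764411e-01, -8.77429946e-04]), 'contact_force': array([ 0.37852906, -0.1670649 ,  0.53484881]), 'grip_width': 1.0006297162968842}
```

View pics/top0.png

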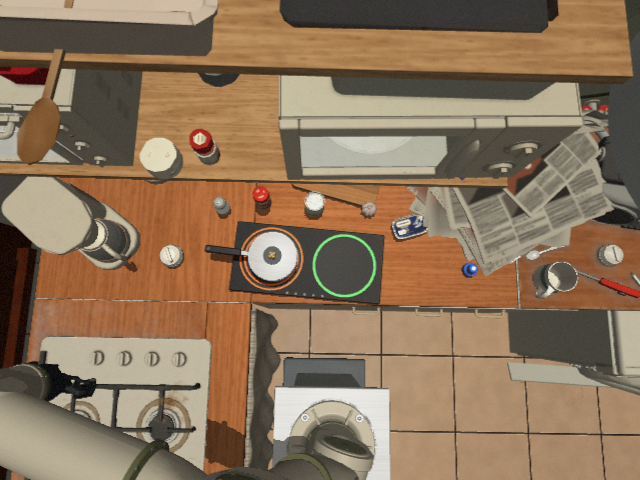

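View pics/scene0.png

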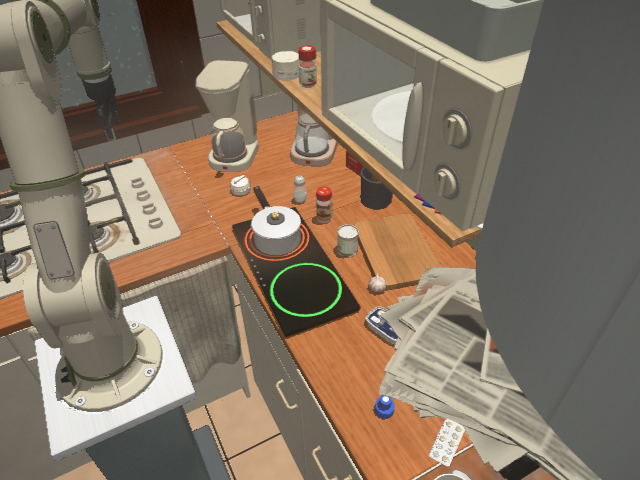

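Top view: green ring centre ≈(345,265), pan lid ≈(272,256) with the handle pointing left to (207,248), blue cap ≈(470,269). Scene view: cap ≈(384,406), ring ≈(306,289).

```bash
cat > h.py <<'E'
import numpy as np,cv2
from scipy.spatial.transform import Rotation as R
def rot(q): return R.from_quat(np.roll(q,-1)).as_matrix()
def pose(im): return rot(im["orientation"]),np.array(im["eye"])
def onz(im,uv,z):
    Rm,e=pose(im);d=Rm@np.linalg.solve(im["mtx"],[uv[0],uv[1],1]);return e+d*(z-e[2])/d[2]
def mask(im,lo,hi,box):
    m=cv2.inRange(cv2.cvtColor(im["frame"],cv2.COLOR_RGB2HSV),lo,hi);o=np.zeros_like(m);x0,y0,x1,y1=box;o[y0:y1,x0:x1]=m[y0:y1,x0:x1];return o
def proj(im,p):
    Rm,e=pose(im);c=im["mtx"]@(Rm.T@(np.array(p)-e));return c[:2]/c[2]
def ring(im,m,z):
    v,u=np.nonzero(m);P=np.array([onz(im,(a,b),z)[:2] for a,b in zip(u,v)])
    s=np.linalg.lstsq(np.c_[2*P,np.ones(len(P))],(P**2).sum(1),rcond=None)[0];return s[:2],np.sqrt(s[2]+s[:2]@s[:2]),len(P)
E
python3 - <<'E'
from h import *
import pickle
d=pickle.load(open("im0.pkl","rb"));t,s=d["top"],d["scene"]
G=((45,120,100),(80,255,255));O=((5,150,120),(16,255,255));B=((100,130,60),(130,255,255))
print("green",ring(t,mask(t,*G,(300,220,390,310)),.022),ring(s,mask(s,*G,(260,250,350,330)),.022))
print("orange",ring(t,mask(t,*O,(236,225,312,292)),.022))
for im,box,n in((t,(455,255,485,285),"t"),(s,(365,388,400,425),"s")):
    v,u=np.nonzero(mask(im,*B,box));print("cap",n,u.mean(),v.mean(),len(u),onz(im,(u.mean(),v.mean()),.022))
# handle: dark tip + lid
for uv in((207,248),(238,252)): print("handle",onz(t,uv,.074+.008))
print("stud",onz(t,(272,255),.115),"lid s",onz(s,(274,215),.115))
for n,im,(x0,y0,x1,y1),f in(("t",t,(195,215,395,305),4),("s",s,(235,175,335,265),6)):
    cv2.imwrite(f"pics/{n}c.png",cv2.resize(im["frame"][y0:y1,x0:x1,::-1],None,fx=f,fy=f,interpolation=2))
E
```

```text
green (array([0.10201648, 0.10198598]), np.float64(0.3263478260731522), 2) (array([ 0.49060195, -0.02856704]), np.float64(0.08731101767320865), 571)
orange (array([0.51828353, 0.171503  ]), np.float64(0.09224119924698196), 526)
cap t 469.20588235294116 268.9117647058824 102 [ 0.48790014 -0.39151997  0.022     ]
cap s 385.319018404908 405.9079754601227 163 [ 0.48758342 -0.39739058  0.022     ]
handle [0.52217565 0.34965578 0.082     ]
handle [0.51307738 0.26465337 0.082     ]
stud [0.50228689 0.16867941 0.115     ] lid s [0.50033448 0.16941165 0.115     ]
```

View pics/tc.png

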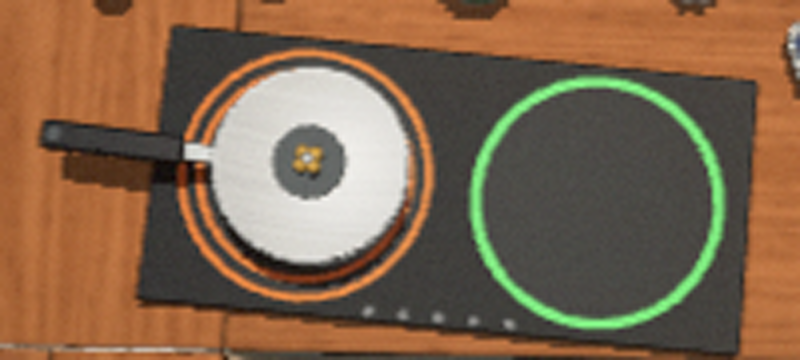

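The crop shows stud ≈(308,159), handle tip centre ≈(45,133), handle root ≈(185,149), orange outer ring spanning 180–433 × 49–301, green 470–725 × 76–328 (crop px, ÷4 + (195,215)).

Run:
```python
from h import *
import pickle
d=pickle.load(open("im0.pkl","rb"));t,s=d["top"],d["scene"]
f=lambda u,v,z:onz(t,(195+(u-1.5)/4,215+(v-1.5)/4),z)[:2].round(4)
print("orange",f(306.5,175,.022),"green",f(597.5,202,.022))
print("green px",t["frame"][265,314:320].tolist(), ring(t,mask(t,(45,80,100),(90,255,255),(300,220,390,310)),.022))
P,a,b=f(308,159,.115),f(45,133,.082),f(185,149,.082);print("stud",P,"tip",a,"root",b)
h=(a-P)/np.linalg.norm(a-P);print("len",np.linalg.norm(a-P),np.linalg.norm(b-P),"ang of handle",np.degrees(np.arctan2(h[1],h[0])),"grip",P+.145*h)
for z in(.01,.022,.033):print(z,onz(t,(469.2,268.9),z)[:2],onz(s,(385.3,405.9),z)[:2])
from cell import arm
print(R.from_quat(np.roll(arm.get_state()["eef_rot"],-1)).as_matrix().round(3))
```

```text
orange [0.5056 0.1786] green [ 0.4908 -0.0302]
green px [[126, 223, 128], [93, 141, 92], [77, 76, 71], [79, 75, 71], [76, 74, 73], [76, 73, 71]] (array([ 0.49145274, -0.02994373]), np.float64(0.08744007171994643), 633)
stud [0.5039 0.1697] tip [0.5225 0.3527] root [0.5136 0.2568]
len 0.18394281720143357 0.08763846187605072 ang of handle 84.19642450415192 grip [0.51856217 0.31395679]
0.01 [ 0.4893669  -0.39570401] [ 0.49205775 -0.39222687]
0.022 [ 0.48793382 -0.39150425] [ 0.48755892 -0.39735697]
0.033 [ 0.48662016 -0.38765447] [ 0.48343499 -0.40205956]
[[-0.947  0.32  -0.001]
 [ 0.32   0.947 -0.002]
 [-0.    -0.002 -1.   ]]
```

```bash
python3 -m creep '[[[0,0.2,-0.17,0,0,0,-0.2],[0,0.4,-0.35,0,0,0,-0.4],[0,0.6,-0.52,-0.05,0,0,-0.6],[0,0.795,-0.695,-0.15,0,0,-0.855],[0,0.795,-0.695,-0.15,0,0,-0.855],[0,0.795,-0.695,-0.15,0,0,-0.855],[0,0.795,-0.695,-0.15,0,0,-0.855],[0,0.795,-0.695,-0.15,0,0,-0.855],[0,0.795,-0.695,-0.15,0,0,-0.855],[0,0.795,-0.695,-0.15,0,0,-0.855],[0,0.795,-0.695,-0.15,0,0,-0.855],[0,0.795,-0.695,-0.15,0,0,-0.855],[0,0.795,-0.695,-0.15,0,0,-0.855]]]' 40
python3 - <<'E'
from cell import arm,get_image
from h import *
s=arm.get_state();w=get_image("wrist");cv2.imwrite("pics/w1.png",w["frame"][:,:,::-1])
H=np.array(w["hand_eye"]);T=np.eye(4);T[:3,:3]=rot(s["eef_rot"]);T[:3,3]=s["tcp_pos"]
C=T@H;print(s["tcp_pos"],s["qpos"].round(2),T[:3,1].round(3));print(H.round(3))
for p in((.5185,.314,.082),(.5225,.3527,.082),(.5136,.2568,.082)):
    c=w["mtx"]@(C[:3,:3].T@(np.array(p)-C[:3,3]));print(p,c[:2]/c[2])
E
```

```text
t: 1.4
tcp_pos: [0.5169, 0.3158, 0.1714]
eef_rot: [-0.0, 0.74, 0.673, 0.0]
contact_force: [-0.9, 0.7, 0.7]
grip_width: 0.499
finger_force: 0.0
[0.5169137  0.31575888 0.17141079] [-0.9   0.39  0.4   1.53 -0.16  1.25 -0.57] [ 0.996 -0.094 -0.   ]
[[ 0.001 -0.951 -0.308  0.08 ]
 [ 1.     0.001  0.    -0.   ]
 [ 0.    -0.308  0.951 -0.142]
 [ 0.     0.     0.     1.   ]]
(0.5185, 0.314, 0.082) [322.54913099 248.89733975]
(0.5225, 0.3527, 0.082) [323.21111243 194.88134848]
(0.5136, 0.2568, 0.082) [322.99678021 319.65276757]
```

View pics/w1.png

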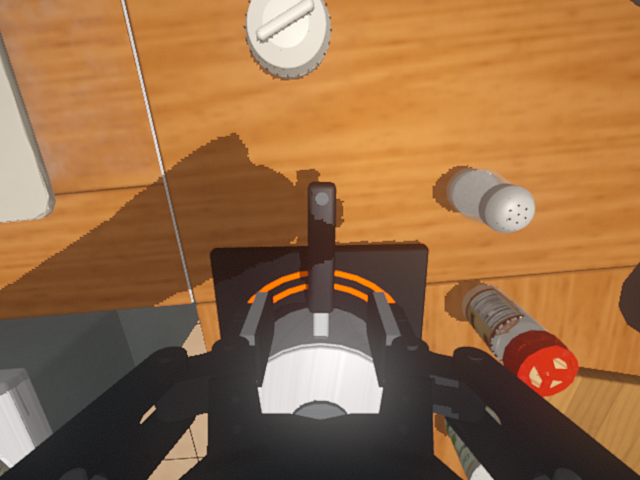

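Wrist view: the handle runs vertically at column ≈321 (tip row 183), aligned between the fingers. Descend and grip.

```bash
python3 -m creep '[[[0,0,0,-0.1,0,0,0],[0,0,0,-0.2,0,0,0],[0,0,0,-0.29,0,0,0],[0,0,0,-0.29,0,0,0],[-1,0,0,-0.29,0,0,0],[-1,0,0,-0.29,0,0,0],[-1,0,0,-0.29,0,0,0],[-1,0,0,-0.29,0,0,0],[-1,0,0,-0.29,0,0,0],[-1,0,0,-0.29,0,0,0]]]' 40
python3 - <<'E'
from cell import get_image
from h import *
t=get_image("top")
cv2.imwrite("pics/t2.png",cv2.resize(t["frame"][215:305,195:395,::-1],None,fx=4,fy=4,interpolation=2))
E
```

```text
t: 2.45
tcp_pos: [0.5188, 0.3154, 0.0571]
eef_rot: [-0.0, 0.741, 0.672, 0.002]
contact_force: [-1.7, 2.6, 6.6]
grip_width: 0.222
finger_force: 44.7
```

```bash
python3 -m creep '[[[-1,-0.001,-0.01,0,0,0,0],[-1,-0.002,-0.03,0,0,0,0],[-1,-0.004,-0.06,0,0,0,0],[-1,-0.006,-0.1,0,0,0,0],[-1,-0.009,-0.14,0,0,0,0],[-1,-0.012,-0.18,0,0,0,0],[-1,-0.014,-0.22,0,0,0,0],[-1,-0.017,-0.26,0,0,0,0],[-1,-0.02,-0.3,0,0,0,0],[-1,-0.022,-0.34,0,0,0,0],[-1,-0.025,-0.38,0,0,0,0],[-1,-0.027,-0.42,0,0,0,0],[-1,-0.03,-0.455,0,0,0,0],[-1,-0.031,-0.48,0,0,0,0],[-1,-0.032,-0.493,0,0,0,0],[-1,-0.032,-0.498,0,0,0,0],[-1,-0.032,-0.498,0,0,0,0],[-1,-0.032,-0.498,0,0,0,0],[-1,-0.032,-0.498,0,0,0,0]]]'
python3 - <<'E'
from cell import get_image
from h import *
import pickle
t=get_image("top");s=get_image("scene");pickle.dump({"top":t,"scene":s},open("im1.pkl","wb"))
a=cv2.resize(t["frame"][215:305,260:400],None,fx=5,fy=5,interpolation=2)
cv2.imwrite("pics/t3.png",a[:,:,::-1])
E
```

```text
t: 4.4
tcp_pos: [0.5071, 0.1167, 0.0573]
eef_rot: [0.0, 0.74, 0.672, 0.003]
contact_force: [1.0, 4.3, 6.5]
grip_width: 0.225
finger_force: 44.7
```

View pics/t3.png

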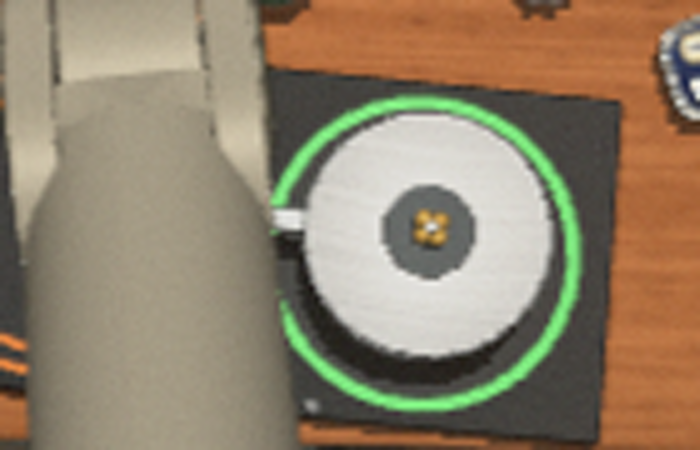

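Stud at crop ≈(431,229), visibly inside the green ring. Compute offset, then release, rise and go over the cap.

```bash
python3 - <<'E'
from h import *
import pickle
t=pickle.load(open("im1.pkl","rb"))["top"]
print("stud",onz(t,(260+429/5,215+227/5),.115)[:2],"seat",onz(t,(260+428/5,215+229/5),.104)[:2])
E
python3 -m creep '[[[0,0,0,0,0,0,0],[0,0,0,0,0,0,0],[0,0,0,0,0,0,0],[0,0,0,0,0,0,0],[0,0,0,0.1,0,0,0],[0,0,0,0.2,0,0,0],[0,0,0,0.3,0,0,0],[0,0,0,0.4,0,0,0],[0,0,0,0.45,0,0,0],[0,0,0,0.45,0,0,0]]]'
```

```text
stud [ 0.492253   -0.02824576] seat [ 0.4926112  -0.02854774]
t: 5.5
tcp_pos: [0.5069, 0.1151, 0.2387]
eef_rot: [0.001, 0.741, 0.671, 0.003]
contact_force: [0.5, -0.4, 0.2]
grip_width: 0.498
finger_force: 0.0
```

```bash
python3 -m creep '[[[0,-0.02,-0.12,0,0,0,0],[0,-0.03,-0.24,0,0,0,0],[0,-0.04,-0.36,0,0,0,0],[0,-0.045,-0.48,0,0,0,0],[0,-0.045,-0.6,0,0,0,0],[0,-0.045,-0.72,0,0,0,0],[0,-0.045,-0.84,0,0,0,0],[0,-0.045,-0.95,0,0,0,0],[0,-0.045,-0.95,0,0,0,0],[0,-0.045,-0.95,0,0,0,0]]]' && python3 -m creep '[[[0,0,-0.12,0,0,0,0],[0,0,-0.24,-0.08,0,0,0],[0,0,-0.32,-0.18,0,0,0],[0,0,-0.32,-0.25,0,0,0],[0,0,-0.32,-0.25,0,0,0],[0,0,-0.32,-0.25,0,0,0]]]'
cat >> h.py <<'E'
def wim(name):
    from cell import arm,get_image
    s=arm.get_state();w=get_image("wrist");cv2.imwrite(name,w["frame"][:,:,::-1])
    T=np.eye(4);T[:3,:3]=rot(s["eef_rot"]);T[:3,3]=s["tcp_pos"];C=T@np.array(w["hand_eye"])
    w["orientation"]=np.roll(R.from_matrix(C[:3,:3]).as_quat(),1);w["eye"]=C[:3,3];return s,w
E
python3 - <<'E'
from h import *
import pickle
s,w=wim("pics/w2.png");pickle.dump((s,w),open("w2.pkl","wb"))
m=mask(w,(100,130,60),(130,255,255),(200,100,480,420));print(s["tcp_pos"],s["qpos"].round(2),cv2.boundingRect(m))
print(proj(w,(.489,-.393,.045)),proj(w,(.489,-.393,.021)))
E
```

```text
t: 6.5
tcp_pos: [0.4861, -0.2664, 0.234]
eef_rot: [-0.001, 0.742, 0.67, -0.001]
contact_force: [-0.6, 0.4, 0.5]
grip_width: 0.497
finger_force: 0.0
t: 7.1
tcp_pos: [0.4879, -0.3911, 0.1351]
eef_rot: [-0.001, 0.74, 0.672, 0.0]
contact_force: [0.8, -0.1, 0.5]
grip_width: 0.501
finger_force: 0.0
[ 0.48787033 -0.39111233  0.13514624] [ 0.1   0.53  0.75  1.53 -0.38  1.23  0.81] (296, 213, 46, 50)
[322.04376283 248.881879  ] [321.90914207 238.7521307 ]
```

View pics/w2.png

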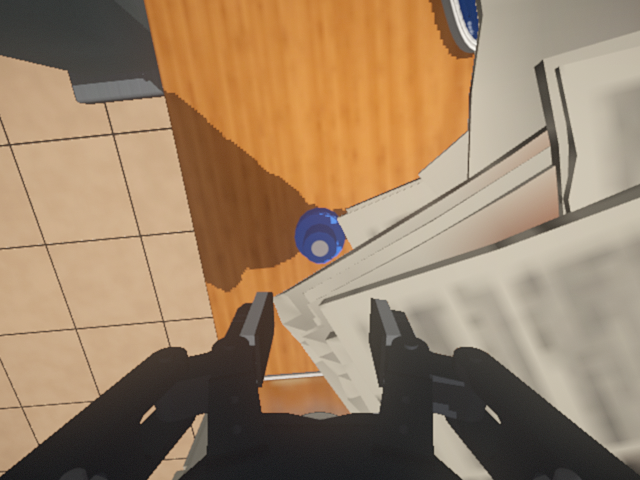

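White knob top at (319.5,248), 2 px from prediction, so the hand is centred; newspaper edge runs just right/below of it, so I turn the fingers +38° parallel to that edge before descending.

```bash
python3 - <<'E'
from h import *
import pickle
s,w=pickle.load(open("w2.pkl","rb"));print(onz(w,(319.5,248),.045))
E
python3 -m creep '[[[0,0,-0.003,0,0,0,0.09],[0,0,-0.003,0,0,0,0.18],[0,0,-0.003,-0.04,0,0,0.27],[0,0,-0.003,-0.08,0,0,0.36],[0,0,-0.003,-0.13,0,0,0.42],[0,0,-0.003,-0.18,0,0,0.42],[0,0,-0.003,-0.2,0,0,0.42],[0,0,-0.003,-0.2,0,0,0.42]]]'
```

```text
[ 0.48724885 -0.39216144  0.045     ]
t: 7.95
tcp_pos: [0.4881, -0.3933, 0.0561]
eef_rot: [0.0, 0.483, 0.876, 0.0]
contact_force: [0.4, 0.0, 0.4]
grip_width: 0.498
finger_force: 0.0
```

```bash
python3 -m creep '[[[0,-0.002,0.002,-0.04,0,0,0],[0,-0.002,0.002,-0.08,0,0,0],[0,-0.002,0.002,-0.083,0,0,0],[-1,-0.002,0.002,-0.083,0,0,0],[-1,-0.002,0.002,-0.083,0,0,0],[-1,-0.002,0.002,-0.083,0,0,0],[-1,-0.002,0.002,-0.083,0,0,0],[-1,-0.002,0.002,-0.083,0,0,0],[-1,-0.002,0.002,-0.083,0,0,0]]]' 60
```

```text
t: 8.85
tcp_pos: [0.4865, -0.3935, 0.0222]
eef_rot: [0.0, 0.483, 0.875, 0.0]
contact_force: [0.3, -0.4, -0.0]
grip_width: 0.272
finger_force: 58.7
```

```bash
python3 -m creep '[[[-1,0,0,0.12,0,0,0],[-1,0,0,0.24,0,0,0],[-1,0,0,0.36,0,0,0],[-1,0,0,0.475,0,0,0],[-1,0.004,0.1,0.475,0,0,0],[-1,0.008,0.2,0.475,0,0,0],[-1,0.01,0.3,0.475,0,0,0],[-1,0.014,0.4,0.475,0,0,0],[-1,0.014,0.5,0.475,0,0,0],[-1,0.014,0.6,0.475,0,0,0],[-1,0.014,0.7,0.475,0,0,0],[-1,0.014,0.8,0.475,0,0,0],[-1,0.014,0.87,0.475,0,0,0],[-1,0.014,0.913,0.475,0,0,0],[-1,0.014,0.913,0.475,0,0,0],[-1,0.014,0.913,0.475,0,0,0]]]'
python3 - <<'E'
from h import *
import pickle
from cell import get_image
s,w=wim("pics/w3.png");pickle.dump((s,w,get_image("top"),get_image("scene")),open("w3.pkl","wb"))
print(s["tcp_pos"],proj(w,(.4923,-.0284,.115)))
p=s["tcp_pos"];print("cap bottom expected",proj(w,p-[0,0,.022]),"top",proj(w,p+[0,0,.023]))
E
```

```text
t: 10.45
tcp_pos: [0.4919, -0.0288, 0.2122]
eef_rot: [0.0, 0.483, 0.875, -0.0]
contact_force: [-0.2, -0.2, -0.2]
grip_width: 0.267
finger_force: 58.9
[ 0.49194165 -0.02880534  0.21217391] [319.86283028 242.83355078]
cap bottom expected [318.85018366 288.18043222] top [318.51604199 337.56348253]
```

View pics/w3.png

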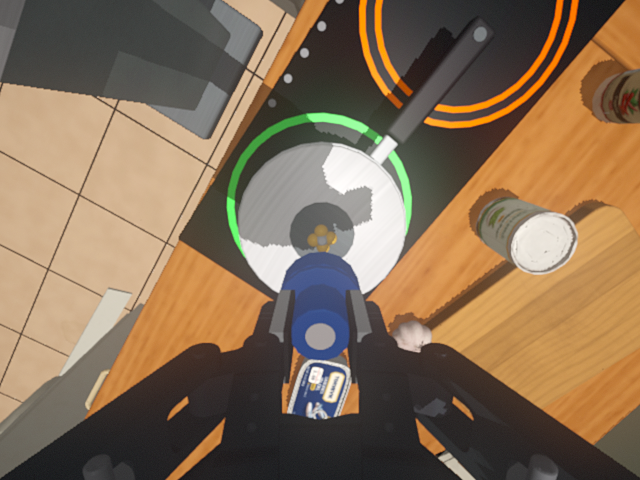

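Stud at ≈(321,238), knob top disc centre ≈(320.5,336), skirt edges 283–358. Refine both from the stored images.

Run:
```python
from h import *
import pickle
s,w,t,sc=pickle.load(open("w3.pkl","rb"));p=s["tcp_pos"]
print("stud w",onz(w,(321,239),.116),"knob top",onz(w,(320.5,336),p[2]+.023))
m=mask(w,(20,90,60),(30,255,255),(295,220,345,255))
m2=mask(w,(10,90,60),(30,255,255),(295,215,345,255))
for q in(m,m2):
  v,u=np.nonzero(q);print(len(u),(u.min()+u.max())/2,(v.min()+v.max())/2,v.min(),v.max(),u.mean(),v.mean())
# skirt outline prediction (bottom circle r 20) vs blue mask
b=mask(w,(105,100,30),(130,255,255),(270,235,370,350));x,y,W,H=cv2.boundingRect(b);print("blue box",x,x+W-1,y,y+H-1)
for z,r in((-.022,.02),(-.001,.02),(.023,.0125)):
  c=np.array([proj(w,p+[r*np.cos(a),r*np.sin(a),z]) for a in np.linspace(0,6.28,90)]);print(z,c.min(0),c.max(0))
o=[]
for im,(x0,y0,x1,y1) in((t,(305,220,395,310)),(sc,(250,215,360,325))):
  o.append(cv2.resize(im["frame"][y0:y1,x0:x1],(400,400),interpolation=2))
cv2.imwrite("pics/c4.png",np.hstack(o)[:,:,::-1])
```

```text
stud w [ 0.49125401 -0.02518691  0.116     ] knob top [ 0.49222862 -0.02776605  0.23517391]
96 322.5 239.0 227 251 322.7604166666667 238.59375
386 322.0 238.0 225 251 321.7046632124352 237.7901554404145
blue box 282 358 253 349
-0.022 [280.83381825 252.46068806] [356.84567282 321.54877028]
-0.001 [275.97772519 268.41852398] [361.42538468 344.58519091]
0.023 [287.40314848 309.92484266] [349.6178373  363.70377402]
```

View pics/c4.png

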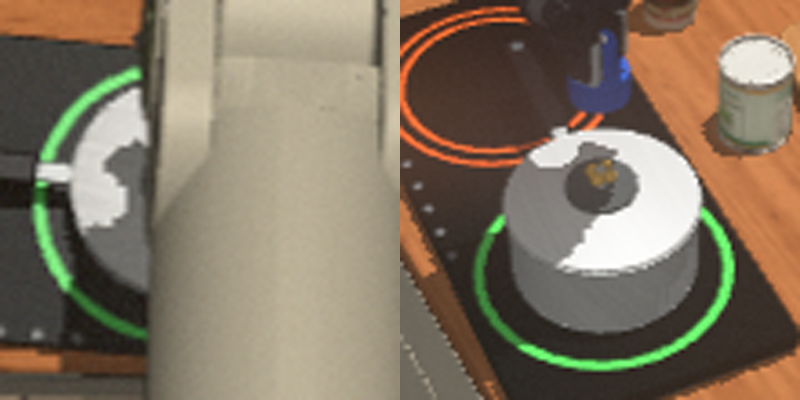

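Scene crop: stud ≈(601,174), cap bottom ≈(600,105) in crop; the top camera is occluded by the arm.

Run:
```python
from h import *
import pickle
s,w,t,sc=pickle.load(open("w3.pkl","rb"));p=s["tcp_pos"]
k=110/400
print("stud sc",onz(sc,(250+(601-400)*k,215+174*k),.1136))
print("stud w",onz(w,(322,238),.1136))
print("green w",ring(w,mask(w,(45,80,100),(90,255,255),(200,80,430,280)),.022),"green sc",ring(sc,mask(sc,(45,80,100),(90,255,255),(260,250,360,330)),.022))
b=mask(sc,(105,100,20),(130,255,255),(280,215,330,255));x,y,W,H=cv2.boundingRect(b);print("blue sc",x,x+W-1,y,y+H-1)
c=np.array([proj(sc,p+[.02*np.cos(a),.02*np.sin(a),-.022]) for a in np.linspace(0,6.28,90)]);print(c.min(0),c.max(0))
```

```text
stud sc [ 0.49261772 -0.03002194  0.1136    ]
stud w [ 0.49188016 -0.02478827  0.1136    ]
green w (array([ 0.49048382, -0.02714887]), np.float64(0.08798375599071463), 2800) green sc (array([ 0.49070967, -0.0287354 ]), np.float64(0.0871850391752146), 384)
blue sc 306 312 223 237
[295.10092616 233.62113182] [312.35954567 245.35020519]
```

```bash
python3 -m creep '[[[-1,0,0.003,-0.06,0,0,0],[-1,0,0.003,-0.12,0,0,0],[-1,0,0.003,-0.162,0,0,0],[-1,0,0.003,-0.162,0,0,0],[-1,0,0.003,-0.162,0,0,0]]]'
python3 - <<'E'
from h import *
import pickle
from cell import get_image
s,w=wim("pics/w4.png");sc=get_image("scene");pickle.dump((s,w,sc),open("w4.pkl","wb"));p=s["tcp_pos"]
print(p)
a=cv2.resize(w["frame"][190:310,255:385],(433,400),interpolation=2);b=cv2.resize(sc["frame"][225:285,275:335],(360,400),interpolation=2)
cv2.imwrite("pics/c5.png",np.hstack([a,b])[:,:,::-1])
for y in(-.025,-.0275,-.030):
  for nm,r,z in(("seat",.025,.104),("balls",.011,.1136)):
    c=np.array([proj(w,[.4922+r*np.cos(A),y+r*np.sin(A),z]) for A in np.linspace(0,6.28,90)]);print(y,nm,c.min(0),c.max(0))
c=np.array([proj(w,p+[.02*np.cos(A),.02*np.sin(A),-.022]) for A in np.linspace(0,6.28,90)]);print("cap",c.min(0),c.max(0))
E
```

```text
t: 11.1
tcp_pos: [0.4921, -0.028, 0.1477]
eef_rot: [-0.0, 0.484, 0.875, -0.0]
contact_force: [-0.1, -0.7, 0.1]
grip_width: 0.268
finger_force: 59.0
[ 0.49208548 -0.02798264  0.14768551]
-0.025 seat [279.04136615 226.7633428 ] [364.66671564 306.15928197]
-0.025 balls [302.22407889 256.1315109 ] [341.67695358 292.45281825]
-0.0275 seat [276.90237551 230.38108957] [362.24960001 309.26334089]
-0.0275 balls [299.90641694 259.7401965 ] [339.22666079 295.81565555]
-0.03 seat [274.77720292 233.97457028] [359.8512849  312.34810642]
-0.03 balls [297.60442513 263.32406151] [336.79292683 299.15616072]
cap [280.84998179 252.4640288 ] [356.86324848 321.55479084]
```

View pics/c5.png

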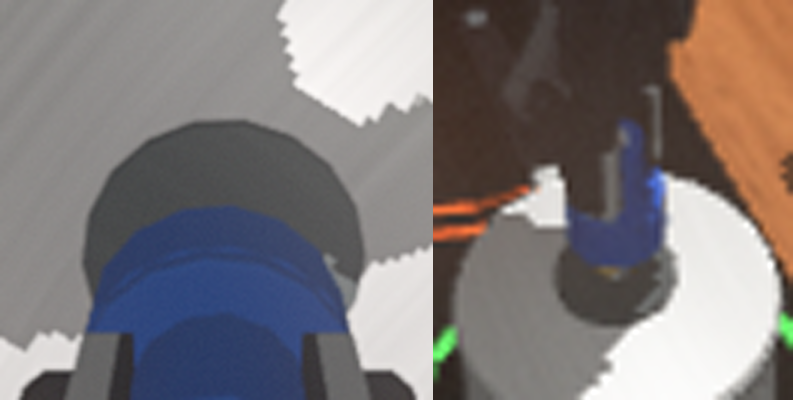

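Wrist crop: seat spans 84–363 with top at 120, skirt 92–348 with top at 207; scene crop: seat 556–676, skirt 567–665 (both centred on ≈616).

Run:
```python
from h import *
import pickle
s,w,sc=pickle.load(open("w4.pkl","rb"));p=s["tcp_pos"]
for c in((.4922,-.0246),(.4922,-.0265),(.4922,-.0284)): print("seat",c,proj(sc,(*c,.104)))
print("cap",proj(sc,p+[0,0,-.0115]),proj(sc,p+[.001,.0006,-.0115]),"measured both u 305.2")
b=mask(sc,(105,80,20),(130,255,255),(285,225,325,270));x,y,W,H=cv2.boundingRect(b[258:262]);print("blue low rows",x,x+W-1)
```

```text
seat (0.4922, -0.0246) [304.23686065 264.28506233]
seat (0.4922, -0.0265) [304.5901857  264.77358959]
seat (0.4922, -0.0284) [304.94422167 265.26309982]
cap [304.39015483 255.75984817] [304.64895959 255.46343255] measured both u 305.2
blue low rows 298 312
```

```bash
python3 -m creep '[[[-1,-0.002,0.005,0,0,0,0],[-1,-0.002,0.005,-0.01,0,0,0],[-1,-0.002,0.005,-0.018,0,0,0],[-1,-0.002,0.005,-0.024,0,0,0],[-1,-0.002,0.005,-0.027,0,0,0],[-1,-0.002,0.005,-0.03,0,0,0],[-1,-0.002,0.005,-0.03,0,0,0],[-1,-0.002,0.005,-0.03,0,0,0]]]' 80
```

```text
t: 12.0
tcp_pos: [0.492, -0.0255, 0.1361]
eef_rot: [0.001, 0.484, 0.875, 0.0]
contact_force: [-0.3, -0.7, 5.4]
grip_width: 0.265
finger_force: 79.7
```

```bash
python3 -m creep '[[[-1,0,0,-0.002,0,0,0],[-1,0,0,-0.004,0,0,0],[-1,0,0,-0.006,0,0,0],[-1,0,0,-0.008,0,0,0],[-1,0,0,-0.01,0,0,0],[-1,0,0,-0.01,0,0,0]]]'
```

```text
t: 12.6
tcp_pos: [0.4916, -0.0254, 0.1314]
eef_rot: [0.0, 0.484, 0.875, 0.0]
contact_force: [1.2, -1.3, -0.5]
grip_width: 0.269
finger_force: 79.3
```

```bash
python3 -m creep '[[[-1,0,0,-0.003,0,0,0],[-1,0,0,-0.006,0,0,0],[-1,0,0,-0.009,0,0,0],[-1,0,0,-0.011,0,0,0],[-1,0,0,-0.013,0,0,0],[-1,0,0,-0.013,0,0,0],[-1,0,0,-0.013,0,0,0]]]'
```

```text
t: 13.3
tcp_pos: [0.4913, -0.0249, 0.1262]
eef_rot: [0.0, 0.483, 0.875, 0.0]
contact_force: [0.0, 0.8, -0.6]
grip_width: 0.261
finger_force: 79.1
```

```bash
python3 -m creep '[[[-1,0,0,-0.001,0,0,0],[-1,0,0,-0.002,0,0,0],[-1,0,0,-0.003,0,0,0],[-1,0,0,-0.003,0,0,0],[-1,0,0,-0.003,0,0,0]]]'
```

```text
t: 13.8
tcp_pos: [0.4914, -0.025, 0.1259]
eef_rot: [0.0, 0.483, 0.875, 0.0]
contact_force: [-4.4, 0.8, 11.2]
grip_width: 0.265
finger_force: 80.1
```

```bash
python3 -m creep '[[[-1,0,0,0,0,0,0],[-1,0,0,0,0,0,0],[-1,0,0,0,0,0,0],[-1,0,0,0,0,0,0],[-1,0,0,0,0,0,0],[-1,0,0,0,0,0,0]]]'
python3 - <<'E'
from h import *
from cell import get_image
s,w=wim("pics/w6.png");sc=get_image("scene")
print("green",ring(w,mask(w,(45,80,100),(90,255,255),(100,0,540,300)),.022))
a=cv2.resize(w["frame"],(400,300));b=cv2.resize(sc["frame"][225:300,255:355],(400,300),interpolation=2)
cv2.imwrite("pics/c6.png",np.hstack([a,b])[:,:,::-1])
E
```

```text
t: 14.4
tcp_pos: [0.4914, -0.025, 0.1259]
eef_rot: [0.0, 0.483, 0.875, 0.0]
contact_force: [-4.3, -0.2, 10.9]
grip_width: 0.263
finger_force: 80.1
green (array([ 0.49035668, -0.02683213]), np.float64(0.08782389357361556), 4015)
```

View pics/c6.png

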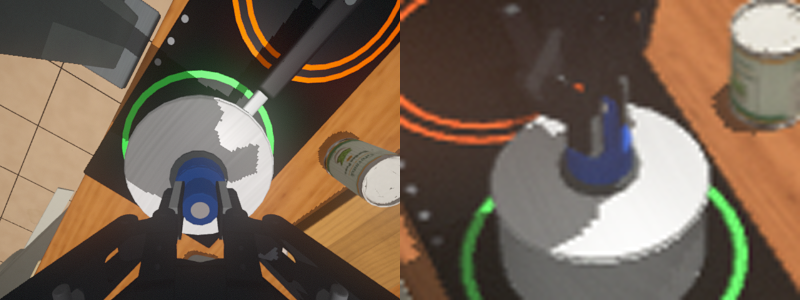

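The cap sits flush and centred on the dark seat (crop ≈(200,185) and ≈(600,170)). The pan is inside the green ring, and the press is steady at 11 N.

```bash
python3 -c "
from cell import arm
print(arm.finish_job())"
```

```text
the job is handed in; nothing more can be done
None
```

I handed the job in at about 14.5 s with the saucepan in the green ring and the cap snapped home, the gripper still pressing it down with about 11 N; the hand-in returned no verdict.

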